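# Zero the fine length stop and set it three clicks out

### The arm

A 6-joint arm with a two-finger parallel gripper is mounted at the origin on a cart in front of the work surface, level with it; the furniture and walls round the work are solid. World frame = base frame: x ahead of the robot, y to its left, z up, the work surface at z = 0. Lengths are in m, angles in rad, forces in N, time in s.
With the tool pointing down it reaches from about 0.425 to 0.925 m from the base axis. Payload 12.5 kg.
Tool frame: the origin (TCP) lies midway between the tips of the shut fingers; the grasp point (between the pads) lies 19 mm behind it; z points along the fingers, y is the line along which they close (so a half turn about z gives the same grasp; the last joint's range is limited). The gripper opens to 85 mm and grips with 20 to 120 N. Pads are 22 mm wide; open, the fingers measure 114 mm over their backs; the gripper's body (76 mm by 85 mm) begins 54 mm behind the grasp point. The pads swing forward as they close: fully open they stand 13 mm farther back than shut.
Start: joints at [-1.213, 0.491, 1.559, -0, 1.092, -0.106], TCP at [0.28, -0.559, 0.207] pointing down, gripper open.
Joint ranges: [-3.1, 3.1], [-0.84, 2.19], [0.05, 2.79], [-1.13, 4.28], [0.06, 2.93], [-2.69, 2.69]. Speed limits (rad/s): [2.22, 2.22, 2.79, 3.14, 3.14, 3.14].

### API

Orientations are given as a unit quaternion [w, x, y, z].
In Python, from bench import manip, planner, vision, current_time, current_qpos, current_joint_velocities, current_tau, current_eef_pos, current_orientation, current_ft_force, current_torque, current_finger_gap, current_finger_force gives the robot as it stands. Calls block until the motion is done:
- manip.goto(position, orientation): joint-space move of the TCP to a pose.
- manip.move_l(position, rotation=None, vel=0.15): straight line of the TCP; rotation=None keeps the orientation; vel is the mean speed in m/s.
- manip.set_joints(angles): joint-space move.
- manip.ungrasp() and manip.clamp(): open the fingers fully, or close them until they stop; the grip force is fixed at half the most.
- manip.dwell(seconds).
- planner.solve_ik(position, orientation): joint angles nearest the present ones, or None.
- vision.capture(name): name is "side" or "top"; returns the picture (400x640x3 uint8, red, green, blue); there is no depth.
- vision.camera_params(name): a dict with "fx", "fy", "cx", "cy" (pixels), "k1" (the pictures are not rectified: a ray, as slopes to the right and down, at radius r is drawn at 1 + k1 r^2 times it, then the intrinsics apply), "extrinsics" (4x4, takes a point from camera to world coordinates). Camera axes: x right, y down, z forward; pixel columns grow to the right and rows downward; lengths in m; the calibration is good to about 2 mm. A picture is of the moment at which its call begins. camera_params takes no time and is no camera call.
A pose or a line that the arm cannot do raises manip.IKError and nothing moves.
- manip.close_job(): hands the job in; it is judged then, once.
Readings, each from a call of its own:
- current_time(): time.
- current_qpos(): joint angles.
- current_joint_velocities(): joint speeds.
- current_tau(): joint torques, N m.
- current_eef_pos(): TCP position.
- current_orientation(): TCP orientation.
- current_ft_force(): force on the tool from outside, world axes, zero at the start.
- current_torque(): the same for the moment, N m.
- current_finger_gap(): opening from 0.0 (shut) to 1.0 (fully open).
- current_finger_force(): force on a finger pad.
Only numpy, scipy, OpenCV 4.12 (cv2) and the standard library are available. Lean on these libraries where they do the work, as an engineer would, in place of code of your own. Each camera call takes 0.05 s, during which the arm holds its last target. There are 200 camera calls.

### The job

Zero the length stop: turn its bar handle anticlockwise until it comes gently up against the end stop, then turn it clockwise exactly three clicks and let go. Count the clicks by feel, because the handle has free play on its spindle, and leave the things round it where they are.

Things in the scene. Friction and masses are not known exactly. Their poses are not given: they have to be found in the camera images.
- stop_unit: Fine-adjust length stop, screwed to the bench (fixed): aluminium plate 116 (x) x 104 (y) x 10 mm, on it a grey round housing 76 mm across, 42 mm high, and on top the black bar handle. Origin: centre of the plate's underside, on the vertical spindle axis; z up. The steel stop rod comes out on the +y side, 24 mm up.
- handle_grip (a point): Middle of the handle's grip, on the spindle axis, 74 mm above the bench. The grip is a black bar 60 mm long (x), 13 mm thick (y), standing up from 52 to 89 mm (z), alike either way round, on a black disc 68 mm across whose top is at 52 mm.
- bar_handle: The whole handle (origin on the spindle axis at bench height, x along the bar). It turns about the vertical spindle: clockwise seen from above drives the stop out, anticlockwise back. It stays where it is let go.
- free_play (a point): Fixed point on the spindle axis, 43 mm up, where worn keys join handle and drum. When the turn is reversed, the handle moves freely (0.01 N m) through a play of 0.05 to 0.85 rad, not known beforehand, before it takes the drum along. At the start the play is taken up for turning anticlockwise, to within 0.05 rad.
- drum (a point): Fixed point on the axis, 30 mm up: centre of the hidden click drum. It has a seat every 0.18 rad: seat 0 at the end stop, 8 more clockwise; it starts in one of seats 1 to 5 and stays in its seat when let go.
- detent (a point): Fixed point at the spring plunger inside the housing. Turning out of a seat, the resisting torque climbs within about 0.1 rad to a peak of 0.3 to 0.45 N m, then drops to nothing near half way to the next seat, into which the drum snaps, ahead of the handle. The handle is then nearly free for about 0.08 rad until it catches up (pushed along if the play is small). One such rise and drop is one click.
- end_stop (a point): Fixed point at the spring buffer inside the housing. Turned anticlockwise beyond seat 0 the torque rises steadily, about 3.3 N m per rad, with no drop: 0.5 N m is surely the stop, over 0.75 N m overloads it. Let go, the drum comes back to seat 0.
- stop_rod (a joint): How far the stop rod (steel, 10 mm thick) stands out from zero, in m: 0 at seat 0, +0.00005 (0.05 mm) a click clockwise, 0.00015 at three clicks; negative while the end stop is compressed (-0.000065 at 0.75 N m). Far too fine for the measurement or the eye.
- stock: Bystander: aluminium profile offcut 180 x 80 x 40 mm lying lengthwise in front of the stop rod's tip. Origin: centre of its underside.
- puck: Bystander: turned steel puck, 45 mm across, 12 mm high. Origin: centre of its underside.
- sleeve: Bystander: small black printed ring, 30 mm across, 16 mm high. Origin: centre of its underside.
- hood: Bystander: dark grey printed hood, 64 x 62 x 46 mm. Origin: centre of its underside.
Mind the look-alikes: they are no part of the job. Leave any brown look-alike of the stop_unit alone.

How it is judged:
By the outcome, as a careful person would: the job done as asked, in the order asked, and still so for the second after the job is handed in, with the robot touching nothing.
It also fails if it takes over 64 s, if anything falls off the work surface, if the arm or the gripper's body presses on something with over 40 N, if the wrist force passes 120 N, or if a joint passes its speed limit or range.

## Working session

There is one attempt and no reset: what is moved stays moved. The work goes in short steps, each a Python script; the robot and the scene stay as the last script left them, time stands still between calls to the robot, and variables do not carry over. Pictures are saved under pics/ and viewed, at most 10 in all, crops included, and the job is handed in when it is done.

```bash
mkdir -p pics; ls
python3 - <<'E'
from bench import *
from bench import vision,current_time
import cv2
for n in("side","top"):
    cv2.imwrite(f"pics/{n}0.png",vision.capture(n)[:,:,::-1]); print(n,vision.camera_params(n))
print(current_time())
E
```

```text
pics
side {'fx': 374.93286766632076, 'fy': 374.93286766632076, 'cx': 323.00438209410044, 'cy': 199.9428023774492, 'k1': -0.01675910790032869, 'extrinsics': array([[-0.99997248,  0.0010204 ,  0.0073485 ,  0.54541423],
       [-0.00533797,  0.58893752, -0.80816094,  0.74778188],
       [-0.00515246, -0.80817793, -0.58891586,  0.65443921],
       [ 0.        ,  0.        ,  0.        ,  1.        ]])}
top {'fx': 463.09737149713334, 'fy': 463.09737149713334, 'cx': 315.0922903255067, 'cy': 200.3751947580195, 'k1': -0.10946176167817451, 'extrinsics': array([[-0.00769179, -0.9985144 ,  0.0539428 ,  0.51395824],
       [-0.99996076,  0.00744346, -0.00480306, -0.09042358],
       [ 0.0043944 , -0.05397763, -0.99853248,  1.13390857],
       [ 0.        ,  0.        ,  0.        ,  1.        ]])}
0.1
```

View pics/side0.png

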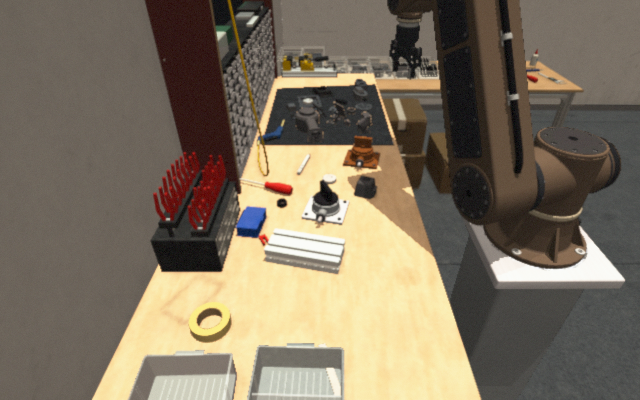

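View pics/top0.png

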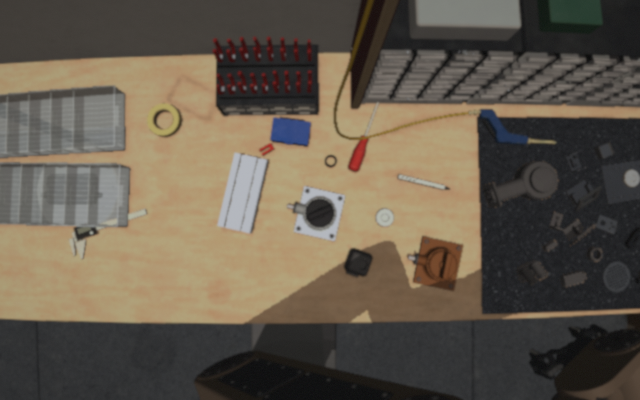

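The aluminium unit with the grey housing is at top (319,213) and side (325,205). The brown look-alike, at top (438,263) and side (362,155), is to be left alone. Next is one enlarged crop to confirm this and read the pixels.

Run:
```python
import cv2,numpy as np
a=cv2.imread("pics/top0.png")[175:250,275:375]; b=cv2.imread("pics/side0.png")[165:240,285:385]
f=lambda i:cv2.resize(i,(800,600),interpolation=cv2.INTER_CUBIC)
cv2.imwrite("pics/topc.png",f(a)); cv2.imwrite("pics/sidec.png",f(b))
```

```text
(no output)
```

View pics/topc.png

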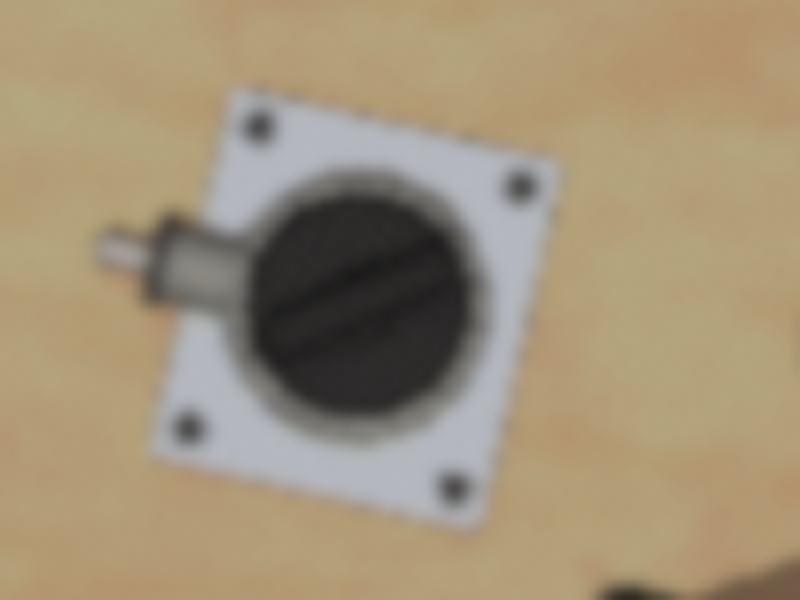

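View pics/sidec.png

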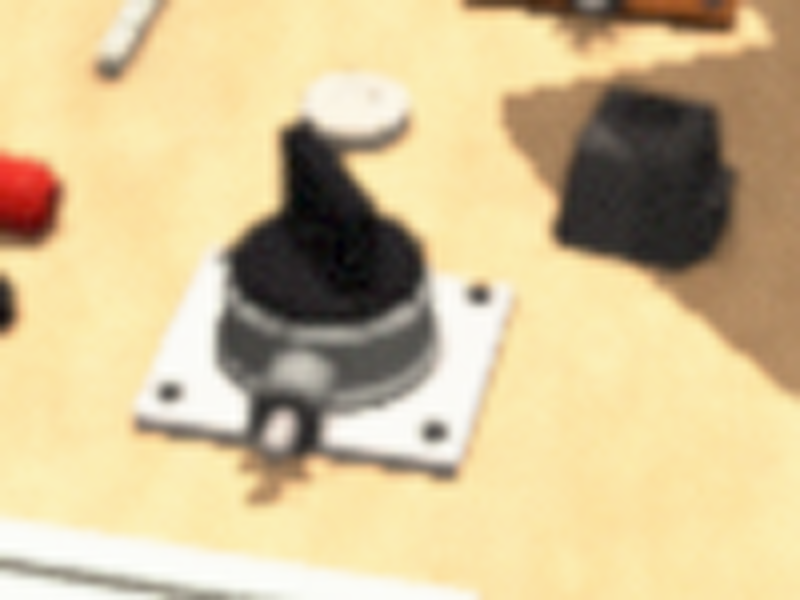

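The crop confirms it: grey housing on a white aluminium plate. In the crop the four screws are at (259,126), (520,186), (189,429) and (454,488). The disc centre is about (360,303), and the bar runs from about (270,335) to (445,265). Now locating it in world coordinates.

```bash
cat > h.py <<'E'
import numpy as np
from bench import *
from bench import manip, planner, vision, current_time, current_qpos, current_eef_pos, current_orientation, current_ft_force, current_torque, current_finger_gap, current_finger_force
def ray(n,u,v,z):
    p=vision.camera_params(n); d=np.array([(u-p["cx"])/p["fx"],(v-p["cy"])/p["fy"]]); x=d.copy()
    for _ in range(20): x=d/(1+p["k1"]*(x@x))
    E=p["extrinsics"]; r=E[:3,:3]@[x[0],x[1],1]; o=E[:3,3]
    return (o+r*(z-o[2])/r[2])
def top(u,v,z): return ray("top",275+(u+.5)/8-.5,175+(v+.5)/8-.5,z)
def side(u,v,z): return ray("side",285+(u+.5)/8-.5,165+(v+.5)/8-.5,z)
def quat(yaw): # tool down, tool y horizontal at world angle yaw
    y=np.array([np.cos(yaw),np.sin(yaw),0]); z=np.array([0,0,-1.]); x=np.cross(y,z)
    from scipy.spatial.transform import Rotation as R
    q=R.from_matrix(np.stack([x,y,z],1)).as_quat(); return np.roll(q,1)
E
python3 - <<'E'
from h import *
s=[top(*p,.01) for p in((259,126),(520,186),(189,429),(454,488))]
print("screws top",np.mean(s,0)); print("disc",top(360,303,.052))
ss=[side(*p,.01) for p in((168,391),(434,431),(479,294))]
print("side screws",(ss[0]+ss[2])/2)
print("disc side",side(327,264,.052))
e=[top(*p,.089) for p in((270,335),(445,265))]; d=e[1]-e[0]; print("bar",e,np.linalg.norm(d),np.arctan2(d[1],d[0]))
for a,b in(((255,315),(430,240)),((285,355),(460,290))):
    d=top(*b,.089)-top(*a,.089); print(np.arctan2(d[1],d[0]))
print("ends side",side(300,128,.089),side(357,215,.089))
yaw=np.arctan2(d[1],d[0])
c=np.mean(s,0)
print(current_torque(),current_ft_force(),current_finger_gap())
for k in(1,-1):
  for dy in(-.6,0,1.2): print(k,dy,planner.solve_ik([c[0],c[1],.058],quat(yaw+k*np.pi/2+dy)))
E
```

```text
screws top [ 0.54407573 -0.10509713  0.01      ]
disc [ 0.54410121 -0.10585585  0.052     ]
side screws [ 0.54642523 -0.10130712  0.01      ]
disc side [ 0.54629415 -0.09004906  0.052     ]
bar [array([ 0.53423779, -0.07987815,  0.089     ]), array([ 0.55361464, -0.12941268,  0.089     ])] 0.05318958446315367 -1.1979176836155763
-1.173353507670296
-1.2229573475644877
ends side [ 0.55555045 -0.11887782  0.089     ] [ 0.53633253 -0.06630034  0.089     ]
[ 0.01830767 -0.00552702  0.04247102] [ 0.32674839  0.31929404 -0.35721735] 1.0011570436566088
1 -0.6 [-3.10022765e-01  5.88973112e-01  1.87461272e+00 -4.44089210e-16
  6.78006824e-01 -5.78617440e-02]
1 0 [-3.10022765e-01  5.88973112e-01  1.87461272e+00 -4.44089210e-16
  6.78006824e-01 -6.57861744e-01]
1 1.2 [-3.10022765e-01  5.88973112e-01  1.87461272e+00 -4.44089210e-16
  6.78006824e-01 -1.85786174e+00]
-1 -0.6 None
-1 0 [-3.10022765e-01  5.88973112e-01  1.87461272e+00 -4.44089210e-16
  6.78006824e-01  2.48373091e+00]
-1 1.2 [-3.10022765e-01  5.88973112e-01  1.87461272e+00 -4.44089210e-16
  6.78006824e-01  1.28373091e+00]
```

Run:
```python
from h import *
c=[0.5447,-0.1042]; q=quat(-1.2+np.pi/2)
manip.goto([*c,.17],q); print(current_time())
t=[];f=[]
for i in range(20): t.append(current_torque());f.append(current_ft_force())
print(current_time(),np.mean(t,0),np.std(t,0),np.mean(f,0),np.std(f,0))
qq=current_qpos()
for k in range(3):
    j=np.array(qq); j[5]-=.02*(k+1); a=current_time(); manip.set_joints(j); print(current_time()-a,current_qpos()[5]-j[5])
manip.set_joints(qq)
a=current_time(); manip.dwell(.02); print(current_time()-a)
import cv2; cv2.imwrite("pics/above.png",cv2.resize(vision.capture("side")[130:240,250:397,::-1],(800,600),interpolation=cv2.INTER_CUBIC))
```

```text
2.0083
2.0083 [-8.69757471e-02  2.30868897e-02  1.99817516e-05] [2.77555756e-17 6.93889390e-18 1.01643954e-20] [ 0.81928167  0.04971579 -0.286474  ] [2.22044605e-16 1.38777878e-17 1.11022302e-16]
0.25 0.0002432338169794379
0.25 0.000414334785178494
0.25 0.0004917681352202274
0.016699999999999715
```

View pics/above.png

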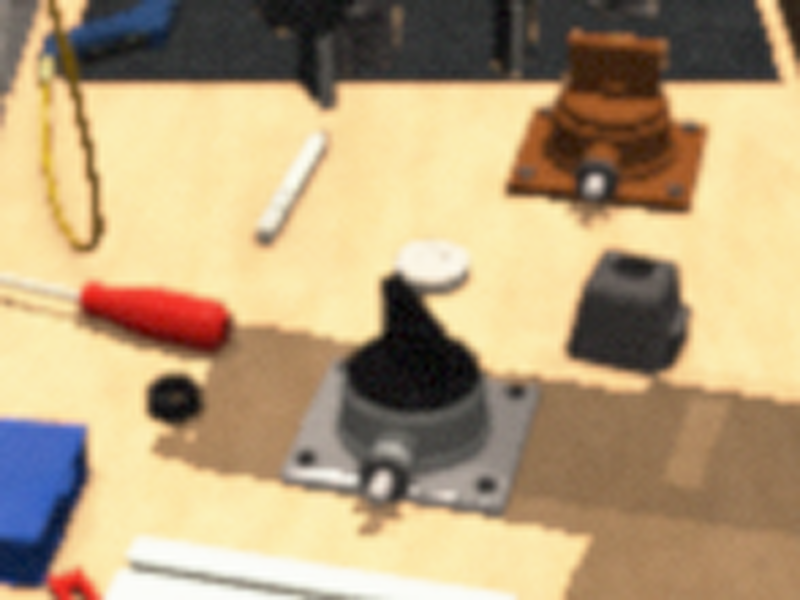

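The unit is at crop (415,410) with its surroundings clear; the gripper is above the crop and its shadow falls on the unit. Going down to grip.

```bash
cat >> h.py <<'E'
def rd(n=5):
    t=[];f=[]
    for i in range(n): manip.dwell(.012); t.append(current_torque()); f.append(current_ft_force())
    return np.mean(t,0),np.std(t,0),np.mean(f,0)
np.set_printoptions(precision=4,suppress=True)
E
python3 - <<'E'
from h import *
c=[0.5447,-0.1042]
print(rd(10))
manip.move_l([*c,.058],vel=.1); print(rd(10))
manip.clamp(); manip.dwell(.2); print(rd(),current_finger_gap(),current_finger_force(),current_eef_pos(),current_qpos(),current_time())
E
```

```text
(array([ 0.0005,  0.004 , -0.0118]), array([0.0278, 0.0256, 0.0371]), array([ 0.3467, -0.0594, -0.0056]))
(array([0.0151, 0.0199, 0.0182]), array([0.03  , 0.028 , 0.0303]), array([ 0.2176, -0.2494, -0.1436]))
(array([ 0.2359, -0.8481,  0.0162]), array([0.0377, 0.026 , 0.0164]), array([5.3212, 1.6396, 2.7875])) 0.12341832008353175 59.81332182884216 [ 0.5455 -0.1043  0.0583] [-0.3079  0.5891  1.8727  0.0002  0.6777 -0.6772] 5.4167
```

```bash
cat >> h.py <<'E'
def step(c,yaw):
    j=planner.solve_ik([c[0],c[1],.058],quat(yaw+np.pi/2)); manip.set_joints(j)
    T,_,F=rd(4); q=current_qpos()
    if np.hypot(*F[:2])>2.5: c=c+F[:2]/6500*.6
    act=yaw+j[5]-q[5]  + (q[0]-j[0])
    return c,T[2],F,act
E
cat > ccw.py <<'E'
from h import *
c=np.array([0.5447,-0.1042]); yaw=-1.2; y0=yaw
c=c+np.array([.93,.36])*.0009
st=0
while yaw-y0<1.25:
    c,t,F,act=step(c,yaw)
    print(f"{yaw-y0:.3f} {act-y0:.3f} t={t:.3f} F={F[0]:.1f},{F[1]:.1f},{F[2]:.1f} c={c[0]:.4f},{c[1]:.4f}")
    if np.linalg.norm(F)>25: print("force"); break
    if -t>.5:
        T=rd(10)[0][2]; print("check",T)
        if -T>.5: print("END"); break
    yaw+= .03 if -t<.3 else .014
np.save("st.npy",[*c,yaw]); print(current_time())
E
python3 ccw.py
```

```text
0.000 -0.000 t=0.003 F=2.0,-0.9,5.1 c=0.5455,-0.1039
0.030 0.030 t=0.017 F=2.2,-0.8,5.6 c=0.5455,-0.1039
0.060 0.060 t=-0.012 F=2.3,-1.4,5.6 c=0.5457,-0.1040
0.090 0.089 t=-0.165 F=1.1,-0.9,6.0 c=0.5457,-0.1040
0.120 0.119 t=-0.155 F=1.2,-0.5,6.4 c=0.5457,-0.1040
0.150 0.150 t=0.017 F=1.5,-0.0,6.0 c=0.5457,-0.1040
0.180 0.180 t=0.013 F=2.2,-0.3,5.6 c=0.5457,-0.1040
0.210 0.210 t=0.032 F=2.0,-0.1,5.3 c=0.5457,-0.1040
0.240 0.240 t=0.020 F=1.7,0.1,6.2 c=0.5457,-0.1040
0.270 0.269 t=-0.204 F=2.2,-0.4,5.7 c=0.5457,-0.1040
0.300 0.299 t=-0.124 F=2.2,0.1,5.6 c=0.5457,-0.1040
0.330 0.330 t=0.002 F=2.2,0.2,5.7 c=0.5457,-0.1040
0.360 0.360 t=0.025 F=2.4,0.5,5.6 c=0.5457,-0.1040
0.390 0.390 t=0.001 F=2.6,0.4,5.6 c=0.5460,-0.1040
0.420 0.420 t=0.018 F=1.8,-0.1,6.5 c=0.5460,-0.1040
0.450 0.450 t=-0.176 F=1.7,-0.6,6.1 c=0.5460,-0.1040
0.480 0.479 t=-0.185 F=1.7,0.1,6.3 c=0.5460,-0.1040
0.510 0.510 t=0.022 F=1.1,0.6,5.8 c=0.5460,-0.1040
0.540 0.540 t=-0.030 F=1.9,0.7,5.9 c=0.5460,-0.1040
0.570 0.570 t=-0.000 F=1.8,0.7,6.0 c=0.5460,-0.1040
0.600 0.600 t=0.012 F=1.9,0.8,6.2 c=0.5460,-0.1040
0.630 0.
[... 440 characters left out ...]
0.5462,-0.1039
0.900 0.900 t=0.015 F=1.7,1.1,6.1 c=0.5462,-0.1039
0.930 0.930 t=-0.008 F=2.4,1.5,5.7 c=0.5464,-0.1037
0.960 0.960 t=-0.009 F=0.9,0.5,6.8 c=0.5464,-0.1037
0.990 0.990 t=-0.031 F=1.3,0.8,6.4 c=0.5464,-0.1037
1.020 1.020 t=-0.045 F=1.1,1.6,6.3 c=0.5464,-0.1037
1.050 1.050 t=-0.140 F=1.4,1.4,6.1 c=0.5464,-0.1037
1.080 1.080 t=-0.244 F=1.0,2.3,6.9 c=0.5465,-0.1035
1.110 1.109 t=-0.327 F=0.8,0.7,6.8 c=0.5465,-0.1035
1.124 1.123 t=-0.417 F=1.0,1.1,6.6 c=0.5465,-0.1035
1.138 1.137 t=-0.472 F=1.4,1.3,6.5 c=0.5465,-0.1035
1.152 1.151 t=-0.507 F=0.5,0.8,6.7 c=0.5465,-0.1035
check -0.4917751566860741
1.166 1.165 t=-0.513 F=0.8,1.6,6.6 c=0.5465,-0.1035
check -0.539410177111933
END
17.4833
```

Five clicks anticlockwise (even 0.18 rad spacing), then a steady rise to 0.54 N m with no drop, so that is the end stop. Now turning clockwise and counting three clicks.

```bash
cat > cw.py <<'E'
from h import *
a=np.load("st.npy"); c=a[:2]; yaw=a[2]; y0=-1.2
up=False; n=0; seen=False
while yaw-y0>-.6 and current_time()<56:
    yaw-=.02 if (seen or n) else .028
    c,t,F,act=step(c,yaw)
    if not up and t>.09: up=True; seen=True
    elif up and t<.05: up=False; n+=1
    print(f"{yaw-y0:.3f} {act-y0:.3f} t={t:.3f} n={n} F={F[0]:.1f},{F[1]:.1f},{F[2]:.1f}")
    if np.linalg.norm(F)>25: print("force"); break
    if n==3: break
if n==3:
    yaw-=.015; c,t,F,act=step(c,yaw); print("final",act-y0,t)
np.save("st.npy",[*c,yaw]); print(current_time())
E
python3 cw.py
```

```text
1.138 1.137 t=-0.532 n=0 F=0.9,1.0,6.4
1.110 1.109 t=-0.417 n=0 F=0.5,0.6,6.9
1.082 1.081 t=-0.324 n=0 F=0.4,0.2,6.5
1.054 1.053 t=-0.291 n=0 F=0.7,0.4,6.8
1.026 1.025 t=-0.179 n=0 F=0.9,0.3,7.0
0.998 0.997 t=-0.056 n=0 F=0.3,0.1,6.8
0.970 0.970 t=-0.019 n=0 F=0.6,-0.1,6.2
0.942 0.942 t=-0.018 n=0 F=0.7,0.0,6.5
0.914 0.914 t=0.007 n=0 F=0.8,-0.5,6.8
0.886 0.885 t=-0.009 n=0 F=0.5,-0.9,6.4
0.858 0.857 t=-0.001 n=0 F=-0.2,-0.8,6.5
0.830 0.830 t=0.014 n=0 F=0.5,-0.8,6.8
0.802 0.801 t=-0.007 n=0 F=0.3,-0.8,6.8
0.774 0.773 t=-0.014 n=0 F=0.6,-0.8,6.7
0.746 0.745 t=0.000 n=0 F=0.4,-0.6,7.1
0.718 0.717 t=0.001 n=0 F=0.0,-0.4,6.8
0.690 0.689 t=-0.016 n=0 F=-0.0,-1.5,7.0
0.662 0.661 t=-0.015 n=0 F=-0.4,-1.1,6.7
0.634 0.633 t=-0.010 n=0 F=-0.3,-1.5,6.8
0.606 0.605 t=-0.010 n=0 F=-0.3,-1.5,7.0
0.578 0.577 t=-0.005 n=0 F=-0.1,-2.0,6.8
0.550 0.550 t=0.120 n=0 F=0.4,-2.2,6.8
0.530 0.530 t=0.212 n=0 F=0.4,-2.1,6.8
0.510 0.510 t=0.248 n=0 F=0.3,-1.7,6.6
0.490 0.490 t=0.246 n=0 F=-0.3,-1.6,6.8
0.470 0.469 t=-0.020 n=1 F=-0.2,-2.1,6.9
0.450 0.449 t=-0.019 n=1 F=-0.6,-2.9,6.9
0.430 0.429 t=-0.024 n=1 F=-0.0,-1.5,7.2
0.410 0.409 t=-0.016 n=1 F=-0.1,-1.1,6.9
0.390 0.389 t=0.006 n=1 F=-0.6,-1.2,6.6
0.370 0.370 t=0.113 n=1 F=-0.2,-0.5,6.8
0.350 0.350 t=0.219 n=1 F=-0.4,-1.3,6.6
0.330 0.330 t=0.253 n=1 F=0.3,-1.1,6.6
0.310 0.310 t=0.241 n=1 F=0.1,-1.3,7.1
0.290 0.289 t=-0.018 n=2 F=-0.4,-1.5,7.3
0.270 0.269 t=-0.017 n=2 F=-1.0,-1.3,7.4
0.250 0.249 t=-0.030 n=2 F=-1.2,-1.6,7.0
0.230 0.229 t=0.014 n=2 F=-0.9,-1.5,6.8
0.210 0.209 t=0.009 n=2 F=-0.8,-1.6,7.7
0.190 0.190 t=0.089 n=2 F=-1.0,-1.1,7.1
0.170 0.170 t=0.172 n=2 F=-0.9,-2.0,7.3
0.150 0.150 t=0.249 n=2 F=-0.3,-1.6,6.8
0.130 0.130 t=0.222 n=2 F=-0.6,-2.1,7.4
0.110 0.109 t=0.012 n=3 F=-1.6,-2.1,7.4
final 0.09449503756898325 -0.02822248645842629
30.2333
```

Three clear clicks, about 0.18 rad apart. Now letting go and backing off.

Run:
```python
from h import *
import cv2
manip.ungrasp(); print(rd(),current_finger_gap())
p=current_eef_pos(); manip.move_l([p[0],p[1],.2],vel=.1); print(rd(),current_time())
cv2.imwrite("pics/end.png",cv2.resize(vision.capture("side")[130:240,250:397,::-1],(800,600),interpolation=cv2.INTER_CUBIC))
```

```text
(array([ 0.0124, -0.0096, -0.0217]), array([0.0221, 0.0131, 0.0357]), array([-0.0786,  0.3011,  0.1022])) 0.9969160422595533
(array([0.0013, 0.0178, 0.0033]), array([0.0374, 0.034 , 0.0247]), array([ 0.1646,  0.4029, -0.1522])) 32.5917
```

View pics/end.png

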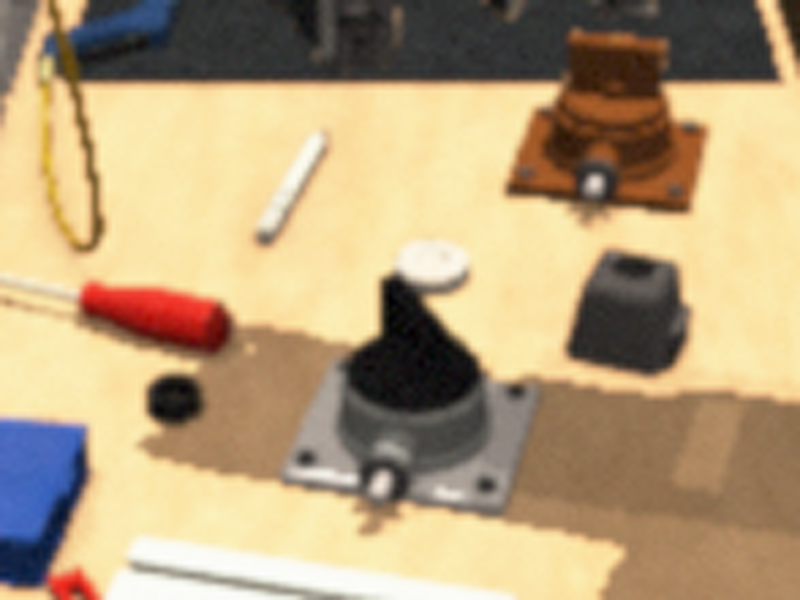

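The handle (405,330) is free of the gripper. The puck, hood, sleeve, stock and the brown unit are all where they were. Handing in.

```bash
python3 -c "
from bench import manip; print(manip.close_job())"
```

```text
the job is handed in; nothing more can be done
None
```

I turned the length stop anticlockwise to its end stop (about 0.54 N m), then clockwise exactly three clicks by feel, let go and handed the job in at about 33 s with the things round it undisturbed.

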